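Time the mixer drive: pulley mark to the pointer, lock pin home

TASK

The cover is off this bench mixer's drive. Turn the belt pulley by its rim with the fingers until the line engraved on it faces the fixed pointer, and let go of it; then take the long lock pin from the stand, put it through the hole in the marked spoke and, pressing gently and easing the pulley to and fro with the pin, feel for the socket below until the pin drops fully home. Never force the pin, leave the things around undisturbed, and let go of the pin at the end.

Things in the scene. Friction and masses are not known exactly. Their poses are not given: they have to be found in the camera images.
- housing: Cream metal case, 210 x 210 x 50 mm, fixed to the bench; its flat top (the deck, 50 mm up) carries the pulley. Origin: centre of its underside, on the pulley's vertical axis; z up. On its own -x side stands the fixed pointer: a small steel cone, tip 78 mm from the axis and 100 mm up, pointing inward at the rim, on a post 89 to 97 mm from the axis, 106 mm tall: keep clear of it.
- socket_mean (a point): Middle of the range of the lock socket's mouth, on the case's -x radius, 52 mm from the axis, 66 mm above the bench. Socket and pointer are on one clamped plate and lie on one radius, which is up to 9 degrees (0.16 rad) either way round the axis from here: not measured, but seen by the pointer or felt with the pin. Socket: 11 mm wide, sharp-edged, 16 mm deep to the deck. The plate does not shift.
- pulley (a joint): Angle of the pulley about its vertical axis, rad, growing counter-clockwise seen from above. At 0 the engraved line points along the case's own -x; line and pointer meet, and the hole is over the socket, somewhere between -0.16 and 0.16. Starts between 0.5 and 1.6. A steady drag of about 0.15 N m; it stays where it is left.
- pulley_top (a point): On the pulley's axis, level with the rim's top edge, 102 mm above the bench. The pulley: aluminium, 150 mm across (belt teeth low down stand out 1.5 mm more), an upright rim 10 mm thick (65 to 75 mm from the axis), 34 mm tall. Inside it is open above three flat spokes (top at 78 mm); hub 20 mm in radius, 94 mm up. Pinch the rim across its wall from above, fingers about 17 mm down.
- mark (a point): The engraved line, a dark groove 3 mm wide across the rim's top and down its outside, and on along the spoke; this point is the middle of the line on the rim's top, 70 mm from the pulley's axis, 102 mm above the bench.
- pulley_hole (a point): Centre of the upper mouth of the hole in the marked spoke (the widest one, behind the line), 52 mm from the pulley's axis, 78 mm above the bench. The hole is 11 mm wide with a 1 mm chamfer, and goes down through the 10 mm spoke; 2 mm below the spoke lies the pointer plate.
- pin: The long lock pin, steel, about 80 g, 88 mm long, upright in one of the stand's two holes (foot 10 mm above the bench): a shank 10 mm thick, 58 mm long with a nearly sharp-edged foot (chamfer 0.5 mm), then a dark round head 18 mm thick, 30 mm long. Origin: centre of the foot's end; z towards the head. Home, its foot is on the deck, 50 mm above the bench, and its head begins at 108 mm.
- pin_tip (a point): Centre of the foot's end of the long pin (the pin's origin). Pressing the pin on anything with 40 N or more is forcing it; 5 N is enough to feel and seat it, and it turns the pulley with a few newtons sideways.
- stand: Black plastic block, 50 x 110 x 40 mm, fixed to the bench. Origin: centre of its underside; x along the 50 mm side, y along the row of two holes, which are 28 mm either side of its centre, 30 mm deep and 11.2 mm wide. One holds the long pin (top 98 mm above the bench), the other the short pin.
- stub: The short pin, 56 mm long, otherwise like the long one; too short for this job. Leave it in its hole.
- beaker: Glass beaker, 70 mm wide, 95 mm tall, loose, a bystander. Origin: centre of its base.
- beaker_small: Small glass beaker, 52 mm wide, 70 mm tall, loose, a bystander. Origin: centre of its base.
- petri: Flat glass dish, 90 mm wide, 18 mm tall, loose, a bystander beyond the stand. Origin: centre of its base.
- spanner: Steel spanner, 140 mm long, lying loose beyond the stand, a bystander.
- reagent: Amber glass bottle, 60 mm wide, 130 mm tall, loose, a bystander. Origin: centre of its base.

How it is judged:
By the outcome, as a careful person would: the job done as asked, in the order asked, and still so for the second after the job is handed in, with the robot touching nothing.
It also fails if it takes over 72 s, if anything falls off the work surface, if the arm or the gripper's body presses on something with over 40 N, if the wrist force passes 120 N, or if a joint passes its speed limit or range.

ROBOT

A 6-joint arm with a two-finger parallel gripper is mounted at the origin on the work surface. World frame = base frame: x ahead of the robot, y to its left, z up, the work surface at z = 0. Lengths are in m, angles in rad, forces in N, time in s.
With the tool pointing down it reaches from about 0.325 to 0.85 m from the base axis. Payload 15.5 kg.
Tool frame: the origin (TCP) lies at the very end of the fingers, on their centre line; the grasp point (between the pads) lies 19 mm behind it; z points along the fingers, y is the direction in which the jaws open and shut (so a half turn about z gives the same grasp; the last joint's range is limited). The gripper opens to 91 mm and grips with 3 to 60 N. Pads are 32 mm wide; open, the fingers measure 118 mm over their backs; the gripper's body (76 mm by 178 mm) begins 60 mm behind the grasp point.
Start: joints at [-1.24, 0.494, 1.345, -0, 1.302, -0.096], TCP at [0.258, -0.569, 0.214] pointing down, gripper open.
Joint ranges: [-2.91, 2.91], [-0.82, 2.16], [0.22, 2.67], [-1.22, 4.37], [0.12, 2.79], [-3.08, 3.08]. Speed limits (rad/s): [1.89, 1.89, 2.57, 3.01, 3.01, 3.01].

INTERFACE

Orientations are given as [roll, pitch, yaw] about the fixed x, y, z axes, in that order (R = Rz(yaw) Ry(pitch) Rx(roll)).
In Python, from plant import r, viewer, ticket gives the robot as it stands.
- The arm moves only by the tool send_rows, never from a script. Its argument "increments" is a list that holds one entry, the list of rows, each a list of 6 numbers: the shift along the tool's x, y, z in m, then the turn, a rotation vector about the tool's x, y, z in rad. In form: [[[tx, ty, tz, wx, wy, wz], ...]]. A call has exactly 5 rows; each row is the pose to reach, as a shift and turn from the pose commanded when the call began, along the tool's axes at that moment; what a row does not reach only later rows make up. A row lasts 1/12 s, in which the tool goes at most 41.7 mm and 7.16 degrees, less where a joint would pass 70% of its speed; a pose out of reach is approached as far as the arm can. A call with a gripper value outside its range is refused whole. "hand" is the opening in per cent of the stroke, from 0 (shut) to 100 (fully open), set as the call begins (left out, the last holds). The fingers move at their own pace and stop on an object; "force" is the grip in N (left out, the last holds). Time passes only in rows, so rows that repeat a pose let the fingers close, or fill a call up. It gives the time, the measured TCP pose, the force and the opening at its end, in the units of the state.
- r.get_state(): the state, without advancing time (a new reading comes with each control period).
- viewer.read_camera(name): name is "scene" or "top" or "wrist"; returns (picture, depth): 400x640x3 uint8, red, green, blue; 400x640 float32, m along the optical axis (not along the pixel's ray), 0 where there is no reading.
- viewer.camera_params(name): a dict with "fx", "fy", "cx", "cy" (pixels), "R" (3x3) and "t" (3): a world point X has camera coordinates R X + t. Camera axes: x right, y down, z forward; pixel columns grow to the right and rows downward; lengths in m; the calibration is good to about 2 mm. A picture is of the moment at which its call begins: read the wrist's pose just before it. camera_params takes no time and is no camera call; for the wrist camera it gives the pose at the moment of the call.
- ticket.finish_job(): hands the job in, once; it reports no verdict.
The state is a dict: "clock": time; "joints": joint angles; "qd": joint speeds; "joint_efforts": joint torques, N m; "eef_pos": TCP position; "tool_rot": TCP orientation; "contact_force": force on the tool from outside, world axes, zero at the start; "torque": the same for the moment, N m; "grip_width": finger opening in m.
Only numpy, scipy, OpenCV 4.12 (cv2) and the standard library are available. Lean on these libraries where they do the work, as an engineer would, in place of code of your own. Each camera call takes 0.05 s, during which the arm holds its last target. There are 200 camera calls.

## Working session

There is one attempt and no reset: what is moved stays moved. The work goes in short steps, Python scripts to look and compute and a tool call to move; the robot and the scene stay as the last step left them, time stands still between calls to the robot, and variables do not carry over. Pictures are saved under pics/ and viewed, about 8 in all and at most 12, crops included, and the job is handed in when it is done.

Besides the shell and the picture viewer there is one more tool, called after "Emit:" by a JSON object that holds its "api" and its "payload", one argument or row to a line. send_rows: Moves the arm, as the interface text tells. Its arguments: {"type":"object","properties":{"increments":{"type":"array"},"hand":{"type":"number"},"force":{"type":"number"}},"required":["increments"]}

```bash
mkdir -p pics; ls; cat > h.py <<'E'
import numpy as np, cv2
from plant import r, viewer, ticket
from scipy.spatial.transform import Rotation as Ro
def snap(n,f=None):
    p=viewer.camera_params(n); im,d=viewer.read_camera(n)
    if f: cv2.imwrite('pics/'+f,im[:,:,::-1])
    return im,d,p
def ray(p,u,v,z):
    d=p['R'].T@np.array([(u-p['cx'])/p['fx'],(v-p['cy'])/p['fy'],1]); c=-p['R'].T@p['t']
    return c+d*(z-c[2])/d[2]
def cloud(d,p):
    v,u=np.mgrid[:400,:640]; X=np.stack([(u-p['cx'])/p['fx']*d,(v-p['cy'])/p['fy']*d,d],-1)
    return (X-p['t'])@p['R']
def proj(p,X):
    c=p['R']@np.array(X)+p['t']; return p['fx']*c[0]/c[2]+p['cx'],p['fy']*c[1]/c[2]+p['cy']
def st():
    s=r.get_state(); print(s['clock'],np.round(s['eef_pos'],4),np.round(s['tool_rot'],3),np.round(s['contact_force'],1),s['grip_width'],np.round(s['joints'],3)); return s
E
python3 - <<'E'
from h import *
a=snap('top'); b=snap('scene')
cv2.imwrite('pics/a.png',a[0][:,:,::-1]);cv2.imwrite('pics/b.png',b[0][:,:,::-1])
np.savez('s0.npz',ti=a[0],td=a[1],si=b[0],sd=b[1])
print(a[2],b[2]);st()
E
```

```text
pics
{'fx': 490.86235548312266, 'fy': 490.86235548312266, 'cx': 323.1772068204651, 'cy': 194.41107997843815, 'R': array([[-1.17502897e-02, -9.99930543e-01,  9.16794904e-04],
       [-9.80213078e-01,  1.13373978e-02, -1.97620308e-01],
       [ 1.97596187e-01, -3.22075022e-03, -9.80278212e-01]]), 't': array([-0.00859444,  0.54206482,  1.44324215])} {'fx': 475.2658781935245, 'fy': 475.2658781935245, 'cx': 332.76308092231903, 'cy': 188.23344037766427, 'R': array([[-0.34060302,  0.94019823,  0.00410838],
       [ 0.49082289,  0.18153264, -0.85213778],
       [-0.80192423, -0.28822422, -0.52330138]]), 't': array([ 0.2152321 , -0.17580437,  1.8109591 ])}
0.1 [ 0.2581 -0.5689  0.2134] [-3.141 -0.     0.426] [0.5 0.  0.2] 0.09106776498157801 [-1.24   0.494  1.346  0.     1.303 -0.096]
```

View pics/a.png

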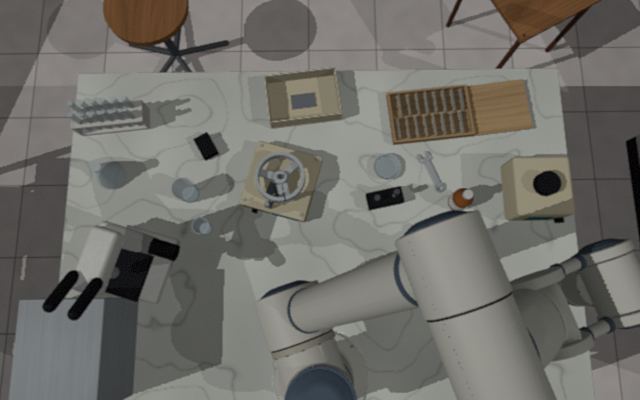

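View pics/b.png

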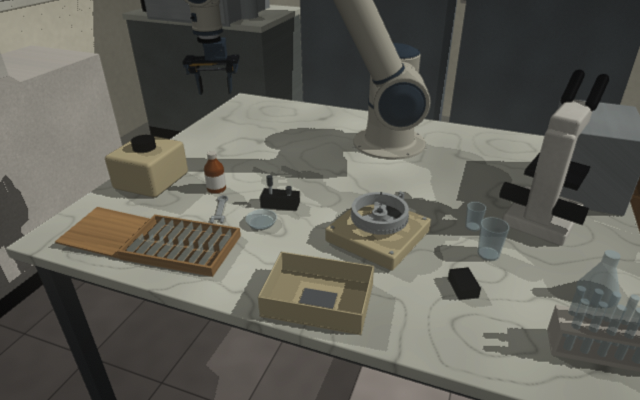

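Top view: case about (282,180), with the pulley at (280,177) and what may be the pointer near (267,203). The stand is at (385,197), dish (388,166), spanner (432,170), bottle (461,198) and beakers (186,188) and (202,226). I'll enlarge the parts I need.

```bash
python3 - <<'E'
from h import *
z=np.load('s0.npz'); t=z['ti'];s=z['si']
A=cv2.resize(t[135:225,235:345],None,fx=5,fy=5,interpolation=2)   #550x450
B=cv2.resize(t[180:215,360:410],None,fx=5,fy=5,interpolation=2)  #250x175
C=cv2.resize(s[170:220,250:310],None,fx=4,fy=4,interpolation=2)
o=np.zeros((450,800,3),np.uint8);o[:,:550]=A;o[:175,550:800]=B;o[200:400,550:790]=C
cv2.imwrite('pics/c.png',cv2.convertScaleAbs(o,alpha=1.5)[:,:,::-1])
p=viewer.camera_params('top');X=cloud(z['td'],p)
for n,uv in dict(deck=(310,160),hub=(280,177),st=(384,197),h1=(374,197)).items(): print(n,X[uv[1],uv[0]])
# housing deck mask by height
m=(abs(X[...,2]-.05)<.006);m[:, :235]=0;m[:,345:]=0;m[:135]=0;m[225:]=0
c=max(cv2.findContours(m.astype(np.uint8),0,1)[0],key=cv2.contourArea)
P=np.array([ray(p,*q[0],.05)[:2] for q in c],np.float32); print('housing',cv2.minAreaRect(P))
m=(abs(X[...,2]-.102)<.007);m[:, :235]=0;m[:,345:]=0;m[:135]=0;m[225:]=0
q=np.argwhere(m);P=np.array([ray(p,u,v,.102)[:2] for v,u in q],np.float32);print('pulley',cv2.minEnclosingCircle(P),P.mean(0))
g=t.max(2);m=(g<45)&(abs(X[...,2]-.04)<.02);m[:,:360]=0;m[:,412:]=0;m[:180]=0;m[215:]=0
c=max(cv2.findContours(m.astype(np.uint8),0,1)[0],key=cv2.contourArea)
P=np.array([ray(p,*q[0],.04)[:2] for q in c],np.float32); print('stand',cv2.minAreaRect(P))
E
```

```text
deck [0.65317034 0.02476414 0.04624806]
hub [0.58990915 0.11415101 0.08793891]
st [ 0.53492064 -0.20228576  0.0377361 ]
h1 [ 0.53570339 -0.17170746  0.03554915]
housing ((0.5895175933837891, 0.11403374373912811), (0.2088358998298645, 0.20987769961357117), 74.21495819091797)
pulley ((0.5808983445167542, 0.11976949870586395), 0.08621281385421753) [0.5875382  0.11580676]
stand ((0.5323623418807983, -0.20368081331253052), (0.04983897879719734, 0.10901549458503723), 11.54524040222168)
```

View pics/c.png

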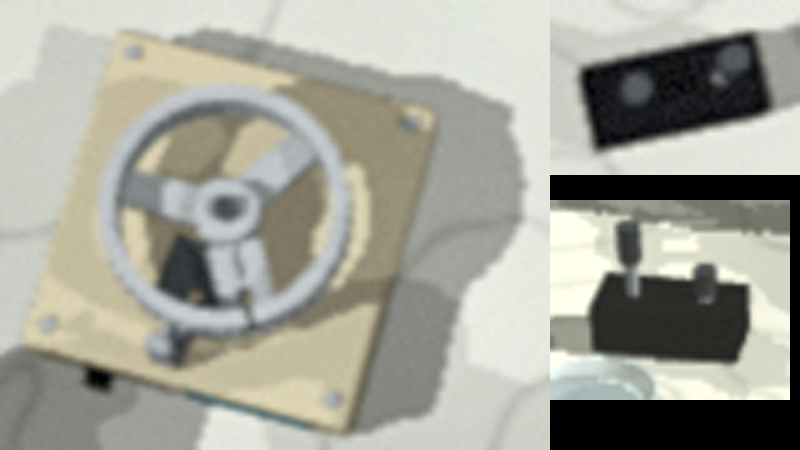

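The picture shows the case with its pointer post at full-frame (268,204). The engraved line runs along the lower spoke and meets the rim near (285,198), so the pulley must turn clockwise. The long pin is in the stand's -y hole. Next I'll work out angles and the first hover.

```bash
cat >> h.py <<'E'
def go(x,y,z,yaw,s=None):
    "increment in tool axes from present pose to a tool-down pose"
    s=s or r.get_state(); R=Ro.from_euler('xyz',s['tool_rot']); G=Ro.from_euler('xyz',[np.pi,0,yaw])
    print('inc',np.round(R.inv().apply(np.array([x,y,z])-s['eef_pos']),4),np.round((R.inv()*G).as_rotvec(),4))
E
python3 - <<'E'
from h import *
p=viewer.camera_params('top'); C=np.array([.5895,.114])
ang=lambda P:np.degrees(np.arctan2(*(P[:2]-C)[::-1]))%360
for n,u,v,z in [('post',268,204,.106),('post',268.5,203,.106),('mark',285,198,.102),('spokeline',283.5,193,.078)]:
    P=ray(p,u,v,z); print(n,P,np.hypot(*(P[:2]-C)),ang(P))
s=st(); w=viewer.camera_params('wrist'); R=Ro.from_euler('xyz',s['tool_rot']).as_matrix()
print('cam in tool',R.T@(-w['R'].T@w['t']-s['eef_pos']),'\n',w['R']@R, w['fx'],w['cx'],w['cy'])
S=np.array([.5324,-.2037])
for u,v in [(360+185/5,180+55/5),(360+85/5,180+88/5)]: print(ray(p,u,v,.098),ray(p,u,v,.066))
go(.47,.10,.30,.26)
E
```

```text
post [0.50467043 0.14729179 0.106     ] 0.0911284781064588 158.57222552530808
post [0.50763318 0.14585725 0.106     ] 0.08784679793882738 158.7372460673805
mark [0.52278709 0.09784538 0.102     ] 0.06864097837799997 193.6122260496528
spokeline [0.54280908 0.10422787 0.078     ] 0.04770258629077243 191.82103052319943
0.1 [ 0.2581 -0.5689  0.2134] [-3.141 -0.     0.426] [0.5 0.  0.2] 0.09106776498157801 [-1.24   0.494  1.346  0.     1.303 -0.096]
cam in tool [ 0.07926941 -0.00083489 -0.16973242] 
 [[-7.54372301e-04  9.99999715e-01 -3.78027953e-05]
 [-9.59861038e-01 -7.34695530e-04 -2.80475039e-01]
 [-2.80474987e-01 -1.75297170e-04  9.59861319e-01]] 284.4465048206395 315.6997147924089 201.73642168811855
[ 0.54086043 -0.23366931  0.098     ] [ 0.5474856  -0.23869386  0.066     ]
[ 0.52162452 -0.17372593  0.098     ] [ 0.5278174  -0.17740335  0.066     ]
inc [ 0.4693 -0.5217 -0.086 ] [-0.0011 -0.      0.1658]
```

Emit:
{"api": "send_rows", "payload": {
  "increments": [
    [[0.03,-0.021,0,0,0,0],[0.06,-0.042,0,0,0,0],[0.09,-0.063,0,0,0,0],[0.12,-0.084,0,0,0,0],[0.148,-0.104,0,0,0,0]]
  ],
  "hand": 44
}}

```text
clock: 0.52
eef_pos: [0.3505, -0.4115, 0.2137]
tool_rot: [-3.141, 0.0, 0.426]
contact_force: [0.4, -0.3, 0.1]
grip_width: 0.0608
```

Emit:
{"api": "send_rows", "payload": {
  "increments": [
    [[0.03,-0.021,0,0,0,0],[0.06,-0.042,0,0,0,0],[0.09,-0.063,0,0,0,0],[0.12,-0.084,0,0,0,0],[0.148,-0.104,0,0,0,0]]
  ]
}}

```text
clock: 0.93
eef_pos: [0.4424, -0.2556, 0.2138]
tool_rot: [-3.141, 0.0, 0.426]
contact_force: [-0.6, 0.1, -0.2]
grip_width: 0.04
```

Emit:
{"api": "send_rows", "payload": {
  "increments": [
    [[0.03,-0.021,0,0,0,0],[0.06,-0.042,0,0,0,0],[0.09,-0.063,0,0,0,0],[0.12,-0.084,0,0,0,0],[0.148,-0.104,0,0,0,0]]
  ]
}}

```text
clock: 1.35
eef_pos: [0.5342, -0.0997, 0.2138]
tool_rot: [-3.141, 0.0, 0.426]
contact_force: [0.8, -1.0, 0.2]
grip_width: 0.0401
```

Emit:
{"api": "send_rows", "payload": {
  "increments": [
    [[0.03,-0.021,0,0,0,-0.02],[0.06,-0.042,0,0,0,-0.04],[0.09,-0.063,0,0,0,-0.06],[0.12,-0.084,0,0,0,-0.08],[0.148,-0.104,0,0,0,-0.098]]
  ]
}}

```text
clock: 1.77
eef_pos: [0.626, 0.0562, 0.2136]
tool_rot: [-3.141, 0.0, 0.525]
contact_force: [-0.3, 0.2, 0.0]
grip_width: 0.0399
```

```bash
python3 - <<'E'
from h import *
st(); im,d,p=snap('wrist','w1.png'); np.savez('w1.npz',im=im,d=d,**p)
go(.6245,.0534,.085,np.radians(30)); st()
E
```

```text
1.7667 [0.626  0.0562 0.2136] [-3.141  0.     0.525] [-0.3  0.2  0. ] 0.03987461784909663 [-0.005  0.499  1.336  0.     1.307  1.04 ]
inc [-0.0075  0.0047  0.1285] [-0.0012 -0.0021  0.0051]
1.8167 [0.6285 0.061  0.2135] [-3.14e+00 -2.00e-03  5.29e-01] [-3.4  5.7 -0.5] 0.039981495418345406 [1.000e-03 5.020e-01 1.330e+00 2.000e-03 1.308e+00 1.043e+00]
```

View pics/w1.png

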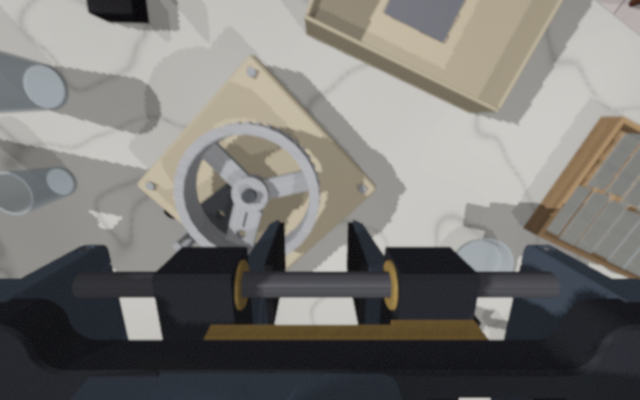

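The wrist picture shows the pulley's hub at about (250,193), the marked spoke at (240,220) and the pointer near (185,240), with the fingers over the rim's -y side. I'll let it settle, then aim.

Emit:
{"api": "send_rows", "payload": {
  "increments": [
    [[0,0,0.025,0,0,0],[0,0,0.05,0,0,0],[0,0,0.07,0,0,0],[0,0,0.07,0,0,0],[0,0,0.07,0,0,0]]
  ]
}}

```text
clock: 2.23
eef_pos: [0.6248, 0.0541, 0.1434]
tool_rot: [-3.14, 0.002, 0.524]
contact_force: [-0.7, 0.8, 1.3]
grip_width: 0.0405
```

```bash
python3 - <<'E'
from h import *
st(); go(.6245,.0534,.085,np.radians(30))
z=np.load('w1.npz');X=cloud(z['d'],z)
P=X[abs(X[...,2]-.102)<.004]; P=P[np.hypot(P[:,0]-.5895,P[:,1]-.114)<.084]
A=np.c_[2*P[:,:2],np.ones(len(P))];c=np.linalg.lstsq(A,(P[:,:2]**2).sum(1),rcond=None)[0];print(len(P),c[:2],np.sqrt(c[2]+c[:2]@c[:2]))
E
```

```text
2.2333 [0.6248 0.0541 0.1434] [-3.14e+00  2.00e-03  5.24e-01] [-0.7  0.8  1.3] 0.04045101384035782 [-0.009  0.569  1.419  0.     1.156  1.038]
inc [-0.0005  0.0006  0.0584] [-0.0012  0.002   0.0001]
3524 [0.58991196 0.11833112] 0.06963660766548689
```

Emit:
{"api": "send_rows", "payload": {
  "increments": [
    [[0,0,0.012,0,0,0],[0,0,0.024,0,0,0],[0,0,0.036,0,0,0],[0,0,0.048,0,0,0],[0,0,0.058,0,0,0]]
  ]
}}

```text
clock: 2.65
eef_pos: [0.6257, 0.0541, 0.0856]
tool_rot: [3.141, -0.001, 0.524]
contact_force: [-0.1, -0.1, -0.7]
grip_width: 0.0401
```

Emit:
{"api": "send_rows", "payload": {
  "increments": [
    [[0,0,0,0,0,0],[0,0,0,0,0,0],[0,0,0,0,0,0],[0,0,0,0,0,0],[0,0,0,0,0,0]]
  ],
  "hand": 5,
  "force": 12
}}

```text
clock: 3.07
eef_pos: [0.6243, 0.0563, 0.0863]
tool_rot: [-3.138, -0.0, 0.523]
contact_force: [-9.7, 22.6, 6.6]
grip_width: 0.0125
```

Emit:
{"api": "send_rows", "payload": {
  "increments": [
    [[0,0,0,0,0,0],[0,0,0,0,0,0],[0,0,0,0,0,0],[0,0,0,0,0,0],[0,0,0,0,0,0]]
  ]
}}

```text
clock: 3.48
eef_pos: [0.6241, 0.0568, 0.0864]
tool_rot: [-3.137, 0.0, 0.524]
contact_force: [-8.1, 20.0, 5.6]
grip_width: 0.0114
```

```bash
python3 - <<'E'
from h import *
st(); im,d,p=snap('wrist'); np.savez('w2.npz',im=im,d=d,**p); X=cloud(d,p)
P=X[abs(X[...,2]-.102)<.004]; P=P[np.hypot(P[:,0]-.5895,P[:,1]-.114)<.084]
A=np.c_[2*P[:,:2],np.ones(len(P))];c=np.linalg.lstsq(A,(P[:,:2]**2).sum(1),rcond=None)[0];print(len(P),c[:2],np.sqrt(c[2]+c[:2]@c[:2]))
E
```

```text
3.4833 [0.6241 0.0568 0.0864] [-3.137  0.     0.524] [-8.1 20.   5.6] 0.011446224401525248 [-0.006  0.636  1.472  0.004  1.037  1.038]
8250 [0.59067899 0.11809948] 0.0692878711449879
```

Emit:
{"api": "send_rows", "payload": {
  "increments": [
    [[0,-0.0015,0,0,0,0],[0,-0.003,0,0,0,0],[0,-0.0035,0,0,0,0],[0,-0.0035,0,0,0,0],[0,-0.0035,0,0,0,0]]
  ],
  "force": 20
}}

```text
clock: 3.95
eef_pos: [0.6242, 0.0571, 0.0864]
tool_rot: [3.141, -0.001, 0.524]
contact_force: [1.3, 0.3, 4.2]
grip_width: 0.0111
```

Emit:
{"api": "send_rows", "payload": {
  "increments": [
    [[-0.0037,-0.0001,0,0,0,0.0524],[-0.0073,-0.0004,0,0,0,0.1047],[-0.011,-0.0009,0,0,0,0.1571],[-0.0146,-0.0015,0,0,0,0.2094],[-0.0181,-0.0024,0,0,0,0.2618]]
  ]
}}

```text
clock: 4.37
eef_pos: [0.6075, 0.0503, 0.0864]
tool_rot: [3.142, -0.002, 0.259]
contact_force: [2.6, 3.2, 1.5]
grip_width: 0.0111
```

```bash
python3 - <<'E'
from h import *
st(); im,d,p=snap('top'); A=cv2.resize(im[160:215,240:320],None,fx=7,fy=7,interpolation=2)
w,_,_=snap('wrist')
cv2.imwrite('pics/d.png',cv2.convertScaleAbs(A,alpha=1.5)[:,:,::-1]);cv2.imwrite('pics/w3.png',w[:,:,::-1])
E
```

```text
4.3667 [0.6075 0.0503 0.0864] [ 3.142e+00 -2.000e-03  2.590e-01] [2.6 3.2 1.5] 0.011079525453276269 [-1.600e-02  6.150e-01  1.520e+00  1.000e-03  1.005e+00  1.296e+00]
```

Emit:
{"api": "send_rows", "payload": {
  "increments": [
    [[-0.0037,-0.0001,0,0,0,0.0524],[-0.0073,-0.0004,0,0,0,0.1047],[-0.011,-0.0009,0,0,0,0.1571],[-0.0146,-0.0015,0,0,0,0.2094],[-0.0181,-0.0024,0,0,0,0.2618]]
  ]
}}

```text
clock: 4.88
eef_pos: [0.5897, 0.048, 0.0864]
tool_rot: [-3.141, -0.002, -0.0]
contact_force: [3.2, 2.9, 3.1]
grip_width: 0.0116
```

```bash
python3 - <<'E'
from h import *
st(); im,d,p=snap('top'); A=cv2.resize(im[160:215,240:320],None,fx=7,fy=7,interpolation=2)
w,dw,pw=snap('wrist'); np.savez('w4.npz',im=w,d=dw,**pw)
o=np.zeros((600,800,3),np.uint8);o[:385,:560]=cv2.convertScaleAbs(A,alpha=1.5);o[386:600,:560]=0
W=cv2.resize(w[60:360,60:380],None,fx=.7,fy=.7); o[386:596,:224]=W
cv2.imwrite('pics/d.png',o[:,:,::-1])
E
```

```text
4.8833 [0.5897 0.048  0.0864] [-3.141e+00 -2.000e-03 -0.000e+00] [3.2 2.9 3.1] 0.01160003293600419 [-0.02   0.594  1.567  0.     0.978  1.551]
```

View pics/d.png

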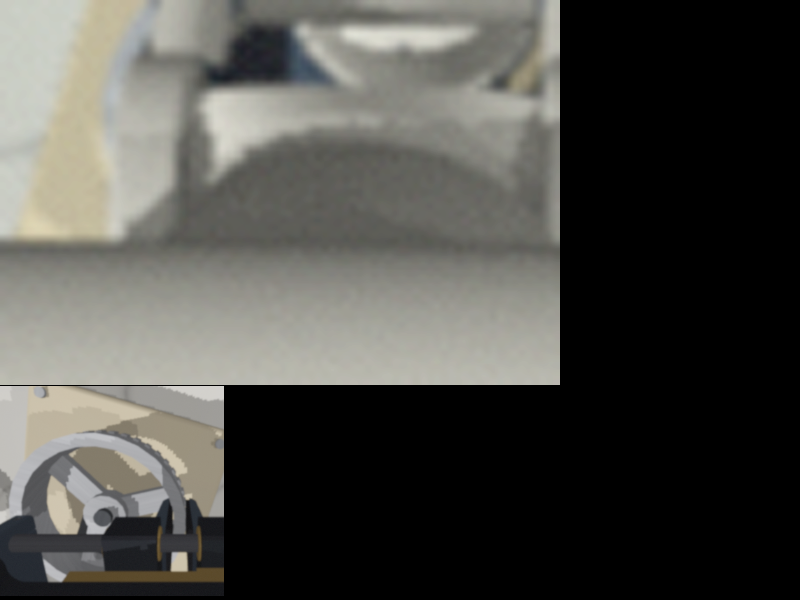

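The arm hides the pointer in the top view. I'll turn the estimated last 5°, let go, rise and look with the wrist camera.

Emit:
{"api": "send_rows", "payload": {
  "increments": [
    [[-0.0018,0,0,0,0,0.0262],[-0.0037,-0.0001,0,0,0,0.0524],[-0.0055,-0.0002,0,0,0,0.0785],[-0.0061,-0.0003,0,0,0,0.0873],[-0.0061,-0.0003,0,0,0,0.0873]]
  ]
}}

```text
clock: 5.4
eef_pos: [0.5835, 0.0483, 0.0864]
tool_rot: [-3.141, -0.002, -0.085]
contact_force: [3.4, 4.3, 6.2]
grip_width: 0.0107
```

Emit:
{"api": "send_rows", "payload": {
  "increments": [
    [[0,0,0,0,0,0],[0,0,0,0,0,0],[0,0,0,0,0,0],[0,0,0,0,0,0],[0,0,0,0,0,0]]
  ],
  "hand": 40
}}

```text
clock: 5.82
eef_pos: [0.5824, 0.0481, 0.0857]
tool_rot: [3.141, 0.001, -0.087]
contact_force: [-0.2, -0.4, -0.3]
grip_width: 0.0363
```

Emit:
{"api": "send_rows", "payload": {
  "increments": [
    [[0,0,-0.015,0,0,0],[0,0,-0.04,0,0,0],[0,0,-0.06,0,0,0],[-0.02,0,-0.08,0,0,0],[-0.04,0,-0.09,0,0,0]]
  ]
}}

```text
clock: 6.23
eef_pos: [0.5436, 0.0515, 0.1778]
tool_rot: [-3.141, -0.003, -0.087]
contact_force: [-0.2, 0.4, -0.3]
grip_width: 0.0367
```

Emit:
{"api": "send_rows", "payload": {
  "increments": [
    [[-0.03,0,0,0,0,0],[-0.06,0,0,0,0,0],[-0.09,0,0,0,0,0],[-0.11,0,0,0,0,0],[-0.11,0,0,0,0,0]]
  ]
}}

```text
clock: 6.65
eef_pos: [0.4288, 0.0615, 0.1758]
tool_rot: [3.141, 0.003, -0.086]
contact_force: [0.9, 0.8, -0.3]
grip_width: 0.0364
```

Emit:
{"api": "send_rows", "payload": {
  "increments": [
    [[0,0,0,0,0,0],[0,0,0,0,0,0],[0,0,0,0,0,0],[0,0,0,0,0,0],[0,0,0,0,0,0]]
  ]
}}

```text
clock: 7.07
eef_pos: [0.4337, 0.0611, 0.1758]
tool_rot: [3.142, 0.0, -0.087]
contact_force: [-0.5, -0.2, 0.0]
grip_width: 0.0362
```

```bash
python3 - <<'E'
from h import *
st(); w,dw,pw=snap('wrist'); np.savez('w5.npz',im=w,d=dw,**pw)
for P in [(.59,.118,.102),(.506,.148,.106)]: print(proj(pw,P))
cv2.imwrite('pics/w5.png',w[:,:,::-1])
E
```

```text
7.0667 [0.4337 0.0611 0.1758] [ 3.142  0.    -0.087] [-0.5 -0.2  0. ] 0.03623226998238321 [ 0.004  0.284  1.835 -0.     1.022  1.662]
(np.float64(222.9595733381094), np.float64(19.091295478462172))
(np.float64(203.66541814021167), np.float64(137.0754046998914))
```

View pics/w5.png

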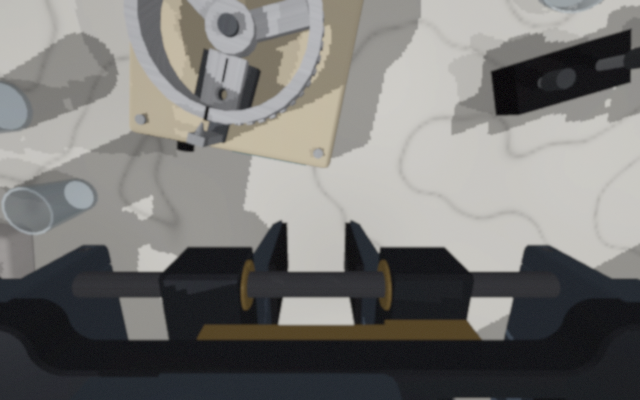

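The wrist picture shows the hub at (230,25), the hole at (221,94), the line crossing the rim near (212,112) and the pointer at about (205,132): almost aligned. I'll zoom in to measure it.

```bash
python3 - <<'E'
from h import *
z=np.load('w5.npz'); im=z['im']
A=cv2.resize(im[5:155,150:280],None,fx=4,fy=4,interpolation=2)
cv2.imwrite('pics/e.png',A[:,:,::-1])
X=cloud(z['d'],z)
P=X[abs(X[...,2]-.102)<.004]; P=P[np.hypot(P[:,0]-.59,P[:,1]-.118)<.084]
A=np.c_[2*P[:,:2],np.ones(len(P))];c=np.linalg.lstsq(A,(P[:,:2]**2).sum(1),rcond=None)[0];print(len(P),c[:2],np.sqrt(c[2]+c[:2]@c[:2]))
E
```

```text
4489 [0.58847272 0.11798711] 0.0692111478923061
```

View pics/e.png

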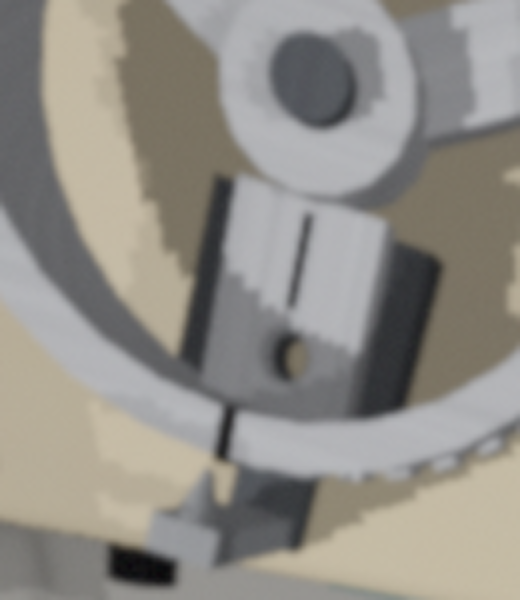

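```bash
python3 - <<'E'
from h import *
z=np.load('w5.npz')
for C in ([.5896,.118],[.5885,.118]):
  for n,u,v,h in [('mark',228,432,.102),('tip',209,472,.1),('posttop',190,535,.106),('hole',291,357,.078),('l1',308,215,.078),('l2',292,305,.078),('hubtop',317,95,.094)]:
    P=ray(z,u/4+150,v/4+5,h); d=P[:2]-C; print(n,P[:2].round(4),round(np.hypot(*d),4),np.degrees(np.arctan2(d[1],d[0])).round(2)%360)
E
```

```text
mark [0.5246 0.143 ] 0.0696 158.93
tip [0.5172 0.1492] 0.0788 156.65
posttop [0.5051 0.1533] 0.0916 157.31
hole [0.5402 0.1348] 0.0522 161.23
l1 [0.568  0.1261] 0.0231 159.5
l2 [0.5507 0.1327] 0.0416 159.35
hubtop [0.5856 0.1164] 0.0044 202.22
mark [0.5246 0.143 ] 0.0686 158.6
tip [0.5172 0.1492] 0.0778 156.33
posttop [0.5051 0.1533] 0.0906 157.04
hole [0.5402 0.1348] 0.0512 160.83
l1 [0.568  0.1261] 0.0221 158.5
l2 [0.5507 0.1327] 0.0406 158.8
hubtop [0.5856 0.1164] 0.0034 209.33
```

Line at about 159.1° and pointer at about 157°, with radii agreeing with the known sizes: another 2° clockwise is needed. I'll re-grip and correct.

Emit:
{"api": "send_rows", "payload": {
  "increments": [
    [[0.03,0,0,0,0,0],[0.06,0,0,0,0,0],[0.09,0,0,0,0,0],[0.12,0,0,0,0,0],[0.15,0,0,0,0,0]]
  ]
}}

```text
clock: 7.53
eef_pos: [0.5842, 0.048, 0.1757]
tool_rot: [3.142, 0.0, -0.087]
contact_force: [0.3, 0.1, 0.9]
grip_width: 0.0367
```

Emit:
{"api": "send_rows", "payload": {
  "increments": [
    [[0,0,0,0,0,0],[0,0,0.02,0,0,0],[0,0,0.045,0,0,0],[0,0,0.07,0,0,0],[0,0,0.09,0,0,0]]
  ]
}}

```text
clock: 7.95
eef_pos: [0.5823, 0.0481, 0.0841]
tool_rot: [3.142, 0.001, -0.087]
contact_force: [0.3, -0.3, -0.6]
grip_width: 0.0364
```

Emit:
{"api": "send_rows", "payload": {
  "increments": [
    [[0,0,0,0,0,0],[0,0,0,0,0,0],[0,0,0,0,0,0],[0,0,0,0,0,0],[0,0,0,0,0,0]]
  ],
  "hand": 5
}}

```text
clock: 8.37
eef_pos: [0.5836, 0.0483, 0.0873]
tool_rot: [-3.141, -0.002, -0.087]
contact_force: [-0.2, 1.5, 5.0]
grip_width: 0.0115
```

Emit:
{"api": "send_rows", "payload": {
  "increments": [
    [[0,0,0,0,0,0],[0,0,0,0,0,0],[-0.0012,0,0,0,0,0.0175],[-0.0024,0,0,0,0,0.037],[-0.0026,0,0,0,0,0.037]]
  ]
}}

```text
clock: 8.78
eef_pos: [0.5812, 0.0486, 0.0873]
tool_rot: [-3.141, -0.003, -0.125]
contact_force: [2.6, 2.2, 5.7]
grip_width: 0.0117
```

Emit:
{"api": "send_rows", "payload": {
  "increments": [
    [[0,0,0,0,0,0],[0,0,0,0,0,0],[0,0,0,0,0,0],[0,0,0,0,0,0],[0,0,0,0,0,0]]
  ]
}}

```text
clock: 9.2
eef_pos: [0.5812, 0.0486, 0.0873]
tool_rot: [-3.141, -0.003, -0.124]
contact_force: [0.7, 2.9, 6.8]
grip_width: 0.011
```

Emit:
{"api": "send_rows", "payload": {
  "increments": [
    [[0,0,0,0,0,0],[0,0,0,0,0,0],[0,0,0,0,0,0],[0,0,0,0,0,0],[0,0,0,0,0,0]]
  ],
  "hand": 40
}}

```text
clock: 9.62
eef_pos: [0.58, 0.0483, 0.0859]
tool_rot: [3.142, 0.0, -0.124]
contact_force: [-0.0, 0.2, 0.1]
grip_width: 0.0364
```

Emit:
{"api": "send_rows", "payload": {
  "increments": [
    [[0,0,-0.015,0,0,0],[0,0,-0.04,0,0,0],[0,0,-0.06,0,0,0],[-0.02,0,-0.08,0,0,0],[-0.04,0,-0.09,0,0,0]]
  ]
}}

```text
clock: 10.03
eef_pos: [0.5412, 0.0533, 0.1779]
tool_rot: [-3.141, -0.003, -0.124]
contact_force: [-0.2, -0.2, 0.1]
grip_width: 0.0365
```

Emit:
{"api": "send_rows", "payload": {
  "increments": [
    [[-0.03,0,0,0,0,0],[-0.06,0,0,0,0,0],[-0.09,0,0,0,0,0],[-0.11,0,0,0,0,0],[-0.11,0,0,0,0,0]]
  ]
}}

```text
clock: 10.45
eef_pos: [0.4268, 0.0673, 0.1758]
tool_rot: [3.141, 0.003, -0.124]
contact_force: [0.4, 0.4, -0.6]
grip_width: 0.0364
```

Emit:
{"api": "send_rows", "payload": {
  "increments": [
    [[0,0,0,0,0,0],[0,0,0,0,0,0],[0,0,0,0,0,0],[0,0,0,0,0,0],[0,0,0,0,0,0]]
  ]
}}

```text
clock: 10.87
eef_pos: [0.4318, 0.0669, 0.1758]
tool_rot: [3.142, 0.0, -0.124]
contact_force: [-0.5, 0.0, 0.3]
grip_width: 0.0365
```

```bash
python3 - <<'E'
from h import *
st(); w,dw,pw=snap('wrist'); np.savez('w6.npz',im=w,d=dw,**pw)
A=cv2.resize(w[5:155,150:280],None,fx=4,fy=4,interpolation=2)
B=cv2.resize(w[20:120,480:640],None,fx=1.7,fy=1.7,interpolation=2)
o=np.zeros((600,800,3),np.uint8);o[:,:520]=A;o[:170,525:797]=B
cv2.imwrite('pics/f.png',o[:,:,::-1])
E
```

```text
10.8667 [0.4318 0.0669 0.1758] [ 3.142  0.    -0.124] [-0.5  0.   0.3] 0.03649021666773939 [0.017 0.283 1.837 0.    1.022 1.712]
```

View pics/f.png

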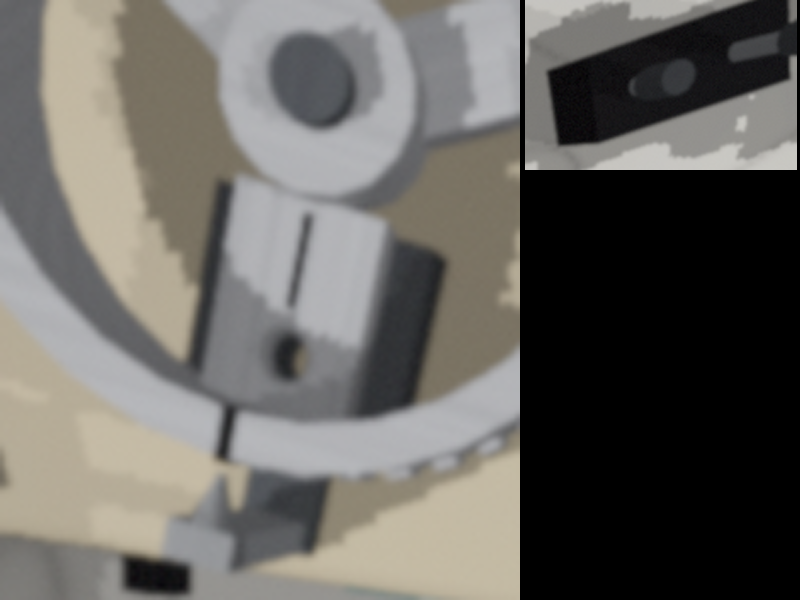

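The line's outer end (223,460) now runs onto the pointer tip at (221,476). I'll check the angles and plan the move to the pin.

```bash
python3 - <<'E'
from h import *
z=np.load('w6.npz'); C=np.array([.5893,.118])
for n,u,v,h in [('mark',228,432,.102),('tip',221,476,.1),('posttop',200,537,.106),('hole',291,357,.078),('l1',309,215,.078),('l2',292,305,.078)]:
    P=ray(z,u/4+150,v/4+5,h); d=P[:2]-C; print(n,P[:2].round(4),round(np.hypot(*d),4),np.degrees(np.arctan2(d[1],d[0])).round(2)%360)
p=z
# stub head top in view f: (678,75) -> ; stand left face
for n,u,v,h in [('stub',678,75,.066),('standcorner',592,72,.04),('standcorner2',600,140,.04)]:
    P=ray(z,(u-525)/1.7+480,v/1.7+20,h); print(n,P[:2].round(4))
a=np.radians(101.5)
print('pin est', np.array([.5324,-.2037])-.028*np.array([np.cos(a),np.sin(a)]))
go(.45,-.2,.18,0.2)
E
```

```text
mark [0.5256 0.1453] 0.0693 156.8
tip [0.5173 0.1495] 0.0786 156.36
posttop [0.5058 0.1544] 0.0911 156.45
hole [0.5408 0.1365] 0.0519 159.1
l1 [0.5682 0.1266] 0.0227 157.87
l2 [0.5512 0.134 ] 0.0413 157.21
stub [ 0.5282 -0.1746]
standcorner [ 0.5377 -0.1468]
standcorner2 [ 0.4995 -0.1543]
pin est [ 0.5379823  -0.23113789]
inc [ 0.0513  0.2625 -0.0042] [ 0.000e+00  1.000e-04 -3.242e-01]
```

Emit:
{"api": "send_rows", "payload": {
  "increments": [
    [[0.005,0.025,0,0,0,0.04],[0.012,0.055,0,0,0,0.09],[0.02,0.09,0,0,0,0.14],[0.027,0.125,0,0,0,0.19],[0.035,0.16,0,0,0,0.24]]
  ],
  "hand": 55
}}

```text
clock: 11.33
eef_pos: [0.4461, -0.0978, 0.1759]
tool_rot: [-3.142, -0.0, -0.366]
contact_force: [1.3, -0.0, -0.5]
grip_width: 0.0499
```

```bash
python3 - <<'E'
from h import *
st(); go(.456,-.194,.18,-.41)
E
```

```text
11.3333 [ 0.4461 -0.0978  0.1759] [-3.142 -0.    -0.366] [ 1.3 -0.  -0.5] 0.049890240881290154 [-0.347  0.309  1.794  0.     1.039  1.59 ]
inc [ 0.0437  0.0863 -0.0041] [-0.     -0.      0.0438]
```

Emit:
{"api": "send_rows", "payload": {
  "increments": [
    [[0.013,0.026,0,0,0,0.02],[0.027,0.054,0,0,0,0.04],[0.042,0.085,-0.004,0,0,0.044],[0.044,0.088,-0.004,0,0,0.044],[0.044,0.088,-0.004,0,0,0.044]]
  ]
}}

```text
clock: 11.75
eef_pos: [0.4563, -0.196, 0.1798]
tool_rot: [3.141, -0.001, -0.411]
contact_force: [-0.1, 0.5, -0.5]
grip_width: 0.0504
```

Emit:
{"api": "send_rows", "payload": {
  "increments": [
    [[0,0,0,0,0,0],[0,0,0,0,0,0],[0,0,0,0,0,0],[0,0,0,0,0,0],[0,0,0,0,0,0]]
  ]
}}

```text
clock: 12.17
eef_pos: [0.456, -0.1934, 0.18]
tool_rot: [-3.142, 0.0, -0.407]
contact_force: [0.8, 0.4, -0.3]
grip_width: 0.0501
```

```bash
python3 - <<'E'
from h import *
st(); w,dw,pw=snap('wrist'); np.savez('w7.npz',im=w,d=dw,**pw)
X=cloud(dw,pw); m=(abs(X[...,2]-.098)<.004)&(np.hypot(X[...,0]-.539,X[...,1]+.23)<.03); print(m.sum(),X[m].mean(0),X[m].min(0),X[m].max(0))
m=(abs(X[...,2]-.066)<.004)&(np.hypot(X[...,0]-.528,X[...,1]+.1746)<.03); print(m.sum(),X[m].mean(0))
c=np.array(proj(pw,[.539,-.23,.098])).astype(int);print(c)
y,x=max(0,c[1]-75),c[0]-80
cv2.imwrite('pics/g.png',cv2.resize(w[y:y+150,x:x+160],None,fx=4,fy=4)[:,:,::-1]); print(x,y)
E
```

```text
12.1667 [ 0.456  -0.1934  0.18  ] [-3.142  0.    -0.407] [ 0.8  0.4 -0.3] 0.05011091021577938 [-0.522  0.354  1.703  0.     1.085  1.456]
362 [ 0.53924727 -0.23015383  0.09688806] [ 0.53073854 -0.23892328  0.09449714] [ 0.54781219 -0.22151499  0.09888248]
260 [ 0.52808794 -0.17558405  0.06475276]
[317 103]
237 28
```

View pics/g.png

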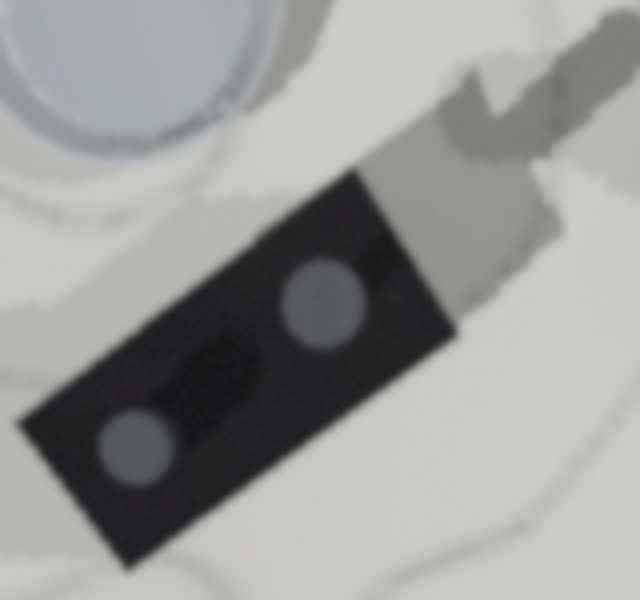

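The picture shows both pin heads from above, with the long pin at crop (323,304). That puts it at (0.5392, -0.2302), 55.7 mm from the stub, as it should be. I'll move over and down, then grip.

Emit:
{"api": "send_rows", "payload": {
  "increments": [
    [[0.025,0,0,0,0,0],[0.055,0.001,0,0,0,0],[0.085,0.001,0,0,0,0],[0.091,0.001,0.02,0,0,0],[0.091,0.001,0.04,0,0,0]]
  ]
}}

```text
clock: 12.63
eef_pos: [0.5418, -0.2321, 0.14]
tool_rot: [3.141, -0.004, -0.408]
contact_force: [-1.3, 0.1, -1.2]
grip_width: 0.0504
```

Emit:
{"api": "send_rows", "payload": {
  "increments": [
    [[0,0,0.015,0,0,0],[0,0,0.035,0,0,0],[0,0,0.055,0,0,0],[0,0,0.071,0,0,0],[0,0,0.071,0,0,0]]
  ]
}}

```text
clock: 13.05
eef_pos: [0.5375, -0.23, 0.0661]
tool_rot: [-3.141, 0.005, -0.408]
contact_force: [-0.8, 0.7, -0.3]
grip_width: 0.0505
```

Emit:
{"api": "send_rows", "payload": {
  "increments": [
    [[0,0,0,0,0,0],[0,0,0,0,0,0],[0,0,0,0,0,0],[0,0,0,0,0,0],[0,0,0,0,0,0]]
  ],
  "hand": 10,
  "force": 15
}}

```text
clock: 13.47
eef_pos: [0.5394, -0.2313, 0.0697]
tool_rot: [3.141, -0.001, -0.408]
contact_force: [-0.2, -0.3, 0.3]
grip_width: 0.0197
```

Emit:
{"api": "send_rows", "payload": {
  "increments": [
    [[0,0,0,0,0,0],[0,0,0,0,0,0],[0,0,0,0,0,0],[0,0,0,0,0,0],[0,0,0,0,0,0]]
  ]
}}

```text
clock: 13.88
eef_pos: [0.5395, -0.2313, 0.0695]
tool_rot: [3.142, -0.001, -0.408]
contact_force: [-0.0, -0.4, 6.8]
grip_width: 0.0175
```

```bash
python3 - <<'E'
from h import *
st()
E
```

```text
13.8833 [ 0.5395 -0.2313  0.0695] [ 3.142e+00 -1.000e-03 -4.080e-01] [-0.  -0.4  6.8] 0.01748503820592897 [-0.507  0.613  1.591  0.     0.936  1.472]
```

Emit:
{"api": "send_rows", "payload": {
  "increments": [
    [[0,0,0,0,0,0],[0,0,-0.005,0,0,0],[0,0,-0.015,0,0,0],[0,0,-0.027,0,0,0],[0,0,-0.04,0,0,0]]
  ],
  "force": 40
}}

```text
clock: 14.3
eef_pos: [0.5389, -0.231, 0.1099]
tool_rot: [-3.142, 0.0, -0.408]
contact_force: [1.0, 0.5, -1.7]
grip_width: 0.0169
```

Emit:
{"api": "send_rows", "payload": {
  "increments": [
    [[0,0,-0.02,0,0,0],[0,0,-0.04,0,0,0],[0,0,-0.06,0,0,0],[0,0,-0.08,0,0,0],[0,0,-0.08,0,0,0]]
  ]
}}

```text
clock: 14.72
eef_pos: [0.5405, -0.2319, 0.1935]
tool_rot: [3.141, -0.006, -0.408]
contact_force: [0.7, -0.6, -0.0]
grip_width: 0.0172
```

```bash
python3 - <<'E'
from h import *
st();go(.5416,.1387,.19,-.41)
E
```

```text
14.7167 [ 0.5405 -0.2319  0.1935] [ 3.141 -0.006 -0.408] [ 0.7 -0.6 -0. ] 0.01718533044144789 [-0.507  0.459  1.47   0.     1.206  1.472]
inc [-0.1461 -0.3406  0.0025] [ 0.0006 -0.0058  0.0019]
```

Emit:
{"api": "send_rows", "payload": {
  "increments": [
    [[-0.012,-0.027,0,0,0,0],[-0.026,-0.06,0,0,0,0],[-0.04,-0.093,0,0,0,0],[-0.054,-0.126,0,0,0,0],[-0.068,-0.159,0,0,0,0]]
  ]
}}

```text
clock: 15.13
eef_pos: [0.5392, -0.0566, 0.1891]
tool_rot: [3.142, 0.0, -0.409]
contact_force: [0.6, -0.3, -1.0]
grip_width: 0.017
```

Emit:
{"api": "send_rows", "payload": {
  "increments": [
    [[-0.014,-0.032,0,0,0,0],[-0.028,-0.065,0,0,0,0],[-0.042,-0.097,0,0,0,0],[-0.056,-0.13,0,0,0,0],[-0.068,-0.158,0,0,0,0]]
  ]
}}

```text
clock: 15.55
eef_pos: [0.5394, 0.1161, 0.1892]
tool_rot: [-3.142, 0.0, -0.408]
contact_force: [0.7, 0.8, -1.5]
grip_width: 0.0172
```

Emit:
{"api": "send_rows", "payload": {
  "increments": [
    [[-0.005,-0.012,0,0,0,0],[-0.01,-0.0235,0,0,0,0],[-0.01,-0.0235,0,0,0,0],[-0.01,-0.0235,0,0,0,0],[-0.01,-0.0235,0,0,0,0]]
  ]
}}

```text
clock: 15.97
eef_pos: [0.5402, 0.1384, 0.1889]
tool_rot: [3.141, 0.0, -0.409]
contact_force: [-0.0, -0.0, -1.8]
grip_width: 0.0171
```

```bash
python3 - <<'E'
from h import *
st();go(.5418,.1383,.15,-.405)
w,dw,pw=snap('wrist'); im,d,p=snap('top')
A=cv2.resize(im[170:220,240:320],None,fx=5,fy=5)
sc,_,ps=snap('scene'); u,v=map(int,proj(ps,[.55,.13,.1])); B=cv2.resize(sc[v-45:v+45,u-60:u+60],None,fx=3.3,fy=3.3,interpolation=2)
o=np.zeros((600,800,3),np.uint8);o[:250,:400]=A;o[:297,404:800]=B;o[300:600,:480]=cv2.resize(w,(480,300))
cv2.imwrite('pics/i.png',o[:,:,::-1]);print(u,v)
E
```

```text
15.9667 [0.5402 0.1384 0.1889] [ 3.141  0.    -0.409] [-0.  -0.  -1.8] 0.017071862906483392 [ 0.144  0.426  1.546 -0.     1.17   2.124]
inc [ 0.0015 -0.0006  0.0389] [ 0.0004  0.     -0.0039]
388 200
```

View pics/i.png

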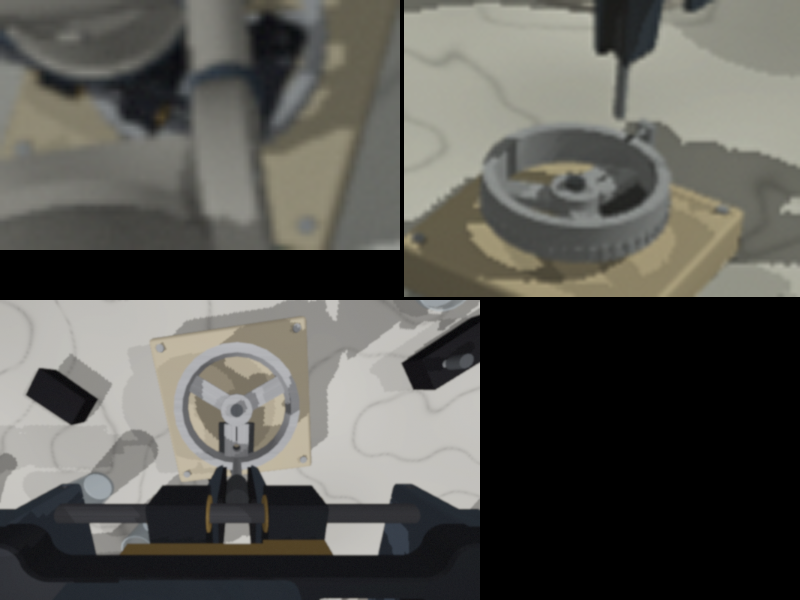

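The picture shows the pin hanging straight (scene view) and its foot in line with the marked spoke (wrist view). I'll lower and feel.

Emit:
{"api": "send_rows", "payload": {
  "increments": [
    [[0.0015,-0.0006,0.01,0,0,0],[0.0015,-0.0006,0.02,0,0,0],[0.0015,-0.0006,0.03,0,0,0],[0.0015,-0.0006,0.04,0,0,0],[0.0015,-0.0006,0.045,0,0,0]]
  ]
}}

```text
clock: 16.53
eef_pos: [0.5409, 0.1392, 0.1418]
tool_rot: [3.14, 0.002, -0.408]
contact_force: [0.6, 0.3, -0.8]
grip_width: 0.017
```

Emit:
{"api": "send_rows", "payload": {
  "increments": [
    [[0,0,0,0,0,0],[0,0,0.002,0,0,0],[0,0,0.004,0,0,0],[0,0,0.006,0,0,0],[0,0,0.007,0,0,0]]
  ]
}}

```text
clock: 16.95
eef_pos: [0.5419, 0.1394, 0.137]
tool_rot: [-3.141, -0.0, -0.408]
contact_force: [0.5, -0.6, -0.8]
grip_width: 0.017
```

```bash
python3 - <<'E'
from h import *
st();go(.5418,.1383,.13,-.41)
E
```

```text
16.95 [0.5419 0.1394 0.137 ] [-3.141 -0.    -0.408] [ 0.5 -0.6 -0.8] 0.016980237427606824 [0.145 0.491 1.6   0.    1.05  2.124]
inc [0.0003 0.0011 0.007 ] [-0.0002 -0.0004  0.0019]
```

Emit:
{"api": "send_rows", "payload": {
  "increments": [
    [[0,0.0007,0,0,0,0],[0,0.0007,0.001,0,0,0],[0,0.0007,0.002,0,0,0],[0,0.0007,0.003,0,0,0],[0,0.0007,0.003,0,0,0]]
  ]
}}

```text
clock: 17.37
eef_pos: [0.5415, 0.1387, 0.1338]
tool_rot: [3.142, 0.0, -0.408]
contact_force: [-0.4, -0.1, -1.2]
grip_width: 0.0168
```

Emit:
{"api": "send_rows", "payload": {
  "increments": [
    [[0,0,0.001,0,0,0],[0,0,0.002,0,0,0],[0,0,0.003,0,0,0],[0,0,0.004,0,0,0],[0,0,0.004,0,0,0]]
  ]
}}

```text
clock: 17.78
eef_pos: [0.5415, 0.1387, 0.1297]
tool_rot: [3.142, 0.0, -0.408]
contact_force: [2.0, -0.2, -1.1]
grip_width: 0.0172
```

Emit:
{"api": "send_rows", "payload": {
  "increments": [
    [[0,0,0.001,0,0,0],[0,0,0.002,0,0,0],[0,0,0.003,0,0,0],[0,0,0.003,0,0,0],[0,0,0.003,0,0,0]]
  ]
}}

```text
clock: 18.2
eef_pos: [0.5415, 0.1387, 0.1268]
tool_rot: [3.142, 0.0, -0.408]
contact_force: [2.2, -0.8, -1.3]
grip_width: 0.0173
```

Emit:
{"api": "send_rows", "payload": {
  "increments": [
    [[0,0,0.0007,0,0,0],[0,0,0.0014,0,0,0],[0,0,0.002,0,0,0],[0,0,0.002,0,0,0],[0,0,0.002,0,0,0]]
  ]
}}

```text
clock: 18.62
eef_pos: [0.5415, 0.1387, 0.1249]
tool_rot: [3.142, 0.0, -0.408]
contact_force: [0.9, -0.5, -0.9]
grip_width: 0.0175
```

Emit:
{"api": "send_rows", "payload": {
  "increments": [
    [[0,0,0.0005,0,0,0],[0,0,0.001,0,0,0],[0,0,0.0015,0,0,0],[0,0,0.0015,0,0,0],[0,0,0.0015,0,0,0]]
  ]
}}

```text
clock: 19.03
eef_pos: [0.5415, 0.1387, 0.1234]
tool_rot: [3.142, 0.0, -0.408]
contact_force: [1.3, 0.3, -1.4]
grip_width: 0.0171
```

Emit:
{"api": "send_rows", "payload": {
  "increments": [
    [[0,0,0.0006,0,0,0],[0,0,0.0012,0,0,0],[0,0,0.0018,0,0,0],[0,0,0.002,0,0,0],[0,0,0.002,0,0,0]]
  ]
}}

```text
clock: 19.45
eef_pos: [0.5415, 0.1387, 0.1214]
tool_rot: [3.142, 0.0, -0.408]
contact_force: [1.7, -1.1, -0.6]
grip_width: 0.0176
```

No resistance and the foot is below 66 mm, so it seems to be in the socket already. I'll keep going gently.

Emit:
{"api": "send_rows", "payload": {
  "increments": [
    [[0,0,0.001,0,0,0],[0,0,0.002,0,0,0],[0,0,0.003,0,0,0],[0,0,0.004,0,0,0],[0,0,0.004,0,0,0]]
  ]
}}

```text
clock: 19.87
eef_pos: [0.5414, 0.1387, 0.1172]
tool_rot: [3.141, 0.0, -0.408]
contact_force: [2.2, -0.4, -2.0]
grip_width: 0.0171
```

Emit:
{"api": "send_rows", "payload": {
  "increments": [
    [[0,0,0.001,0,0,0],[0,0,0.002,0,0,0],[0,0,0.003,0,0,0],[0,0,0.004,0,0,0],[0,0,0.004,0,0,0]]
  ]
}}

```text
clock: 20.28
eef_pos: [0.5415, 0.1387, 0.1132]
tool_rot: [3.142, 0.0, -0.408]
contact_force: [1.6, -0.8, -1.1]
grip_width: 0.0173
```

```bash
python3 - <<'E'
from h import *
st()
E
```

```text
20.2833 [0.5415 0.1387 0.1132] [ 3.142  0.    -0.408] [ 1.6 -0.8 -1.1] 0.017297633272077725 [0.144 0.522 1.624 0.    0.996 2.123]
```

Emit:
{"api": "send_rows", "payload": {
  "increments": [
    [[0,0,0.0007,0,0,0],[0,0,0.0014,0,0,0],[0,0,0.0021,0,0,0],[0,0,0.0028,0,0,0],[0,0,0.0028,0,0,0]]
  ]
}}

```text
clock: 20.7
eef_pos: [0.5415, 0.1387, 0.1105]
tool_rot: [-3.142, 0.0, -0.408]
contact_force: [1.7, 0.0, -0.6]
grip_width: 0.0171
```

Emit:
{"api": "send_rows", "payload": {
  "increments": [
    [[0,0,0.0003,0,0,0],[0,0,0.0006,0,0,0],[0,0,0.0009,0,0,0],[0,0,0.001,0,0,0],[0,0,0.001,0,0,0]]
  ]
}}

```text
clock: 21.12
eef_pos: [0.5415, 0.1387, 0.1096]
tool_rot: [-3.142, -0.0, -0.408]
contact_force: [1.4, -1.1, -0.4]
grip_width: 0.0173
```

Emit:
{"api": "send_rows", "payload": {
  "increments": [
    [[0,0,0.0002,0,0,0],[0,0,0.0004,0,0,0],[0,0,0.0006,0,0,0],[0,0,0.0006,0,0,0],[0,0,0.0006,0,0,0]]
  ]
}}

```text
clock: 21.53
eef_pos: [0.5418, 0.1388, 0.1095]
tool_rot: [-3.141, -0.001, -0.408]
contact_force: [0.6, -1.3, 9.2]
grip_width: 0.0171
```

Contact (9 N) came at TCP 0.1095, which puts the foot at 50 mm: home. I'll release and rise straight up.

Emit:
{"api": "send_rows", "payload": {
  "increments": [
    [[0,0,-0.0005,0,0,0],[0,0,-0.0005,0,0,0],[0,0,-0.0005,0,0,0],[0,0,-0.0005,0,0,0],[0,0,-0.0005,0,0,0]]
  ],
  "hand": 45
}}

```text
clock: 21.95
eef_pos: [0.5413, 0.1388, 0.1093]
tool_rot: [3.141, 0.0, -0.408]
contact_force: [-0.1, 0.4, 0.0]
grip_width: 0.0406
```

Emit:
{"api": "send_rows", "payload": {
  "increments": [
    [[0,0,0,0,0,0],[0,0,-0.008,0,0,0],[0,0,-0.02,0,0,0],[0,0,-0.04,0,0,0],[0,0,-0.06,0,0,0]]
  ]
}}

```text
clock: 22.37
eef_pos: [0.5411, 0.1387, 0.1704]
tool_rot: [3.141, 0.001, -0.408]
contact_force: [-0.0, 0.7, -0.2]
grip_width: 0.0409
```

Emit:
{"api": "send_rows", "payload": {
  "increments": [
    [[-0.02,0,-0.02,0,0,0],[-0.05,0,-0.025,0,0,0],[-0.08,0,-0.025,0,0,0],[-0.1,0,-0.025,0,0,0],[-0.1,0,-0.025,0,0,0]]
  ]
}}

```text
clock: 22.78
eef_pos: [0.4461, 0.1794, 0.1952]
tool_rot: [3.141, 0.001, -0.407]
contact_force: [0.3, -0.5, 0.4]
grip_width: 0.0412
```

Emit:
{"api": "send_rows", "payload": {
  "increments": [
    [[0,0,0,0,0,0],[0,0,0,0,0,0],[0,0,0,0,0,0],[0,0,0,0,0,0],[0,0,0,0,0,0]]
  ]
}}

```text
clock: 23.2
eef_pos: [0.4503, 0.1781, 0.1944]
tool_rot: [3.142, -0.0, -0.409]
contact_force: [0.7, 0.1, -0.1]
grip_width: 0.0409
```

```bash
python3 - <<'E'
from h import *
st(); w,dw,pw=snap('wrist'); X=cloud(dw,pw)
m=(X[...,2]>.112)&(X[...,2]<.15)&(np.hypot(X[...,0]-.5415,X[...,1]-.1387)<.02); print(m.sum(),X[m].max(0),np.median(X[m],0))
sc,_,ps=snap('scene'); u,v=map(int,proj(ps,[.55,.13,.1])); B=cv2.resize(sc[v-45:v+45,u-60:u+60],None,fx=3.3,fy=3.3,interpolation=2)
o=np.zeros((600,800,3),np.uint8);o[:297,404:800]=B
u,v=map(int,proj(pw,[.55,.135,.1])); v=max(v,60); o[:360,:400]=cv2.resize(w[v-60:v+60,u-67:u+66],(400,360)); o[361:600,400:784]=cv2.resize(sc,(384,239))
cv2.imwrite('pics/j.png',o[:,:,::-1])
E
```

```text
23.2 [0.4503 0.1781 0.1944] [ 3.142 -0.    -0.409] [ 0.7  0.1 -0.1] 0.0409487898669307 [ 0.253  0.321  1.709 -0.     1.112  2.233]
488 [0.55018813 0.14816895 0.13913821] [0.54131575 0.13961706 0.13678348]
```

View pics/j.png

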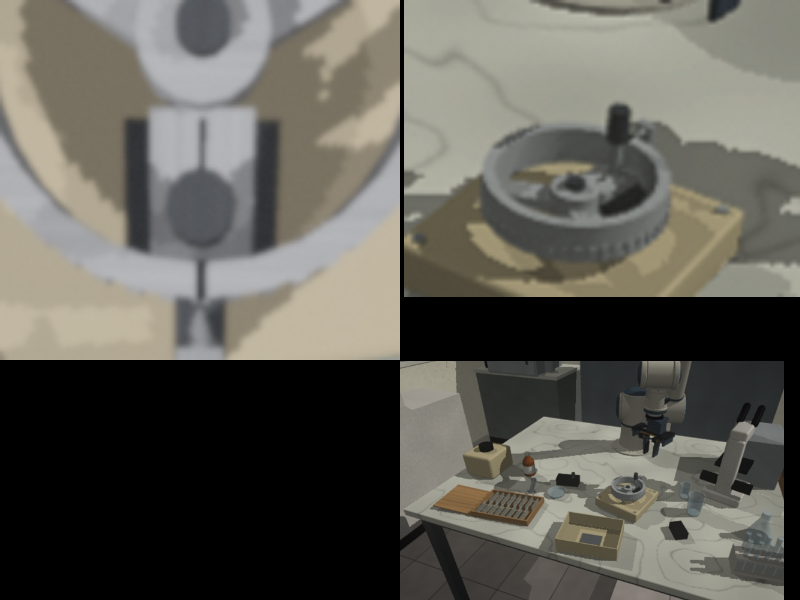

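The line points straight at the pointer: the line's end at (201,290) meets the tip at (201,305). The pin stands upright in the marked spoke with its top at 137 mm (138 mm expected when home), and the gripper is clear. Handing in.

```bash
python3 -c "
from h import *
print(ticket.finish_job())"
```

```text
the job is handed in; nothing more can be done
None
```

The job is done and handed in at about 23 s, well inside the 72 s limit.

- **Pulley:** I pinched the rim and turned it about 35° clockwise. After letting go, the wrist camera showed the line still about 2° short, so I re-gripped and corrected it. The line then measured 156.8–157.9° at three points along it, against 156.4° for the pointer.
- **Pin:** I took the long pin from the stand and lowered it through the hole in the marked spoke in small steps. The side force stayed at about 2 N or less. It slid straight into the socket, so easing the pulley to and fro was not needed.
- **Seating:** the pin touched the deck with 9 N just where the foot should be at 50 mm. I then let go and rose clear.

**Last checks:**
- The line meets the pointer tip in the final picture.
- The pin stands upright, and its top measures 137 mm against 138 mm expected.
- Contact forces are near zero.
- Nothing looked disturbed in the final scene picture, though I did not measure the bystanders again.

**Disagreement:** the top camera put the pulley's centre about 4 mm from where the wrist camera and the rim pinch put it. I used the wrist and pinch value. Because of that error, the first pinch pushed sideways on the rim with about 25 N at most until I re-centred the tool.

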